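Put the seasonings back on their own trivets

TASK

The pepper mill, the salt shaker and the spice jar are standing on one another's trivets: put the pepper mill on the square trivet, the salt shaker on the triangular one and the spice jar on the round one, each upright, in the middle of its trivet and let go of. The oblong trivet is free for use on the way and must be empty again at the end. Do not knock anything over, and leave the espresso cup and the flat tin where they are.

Things in the scene. Friction and masses are not known exactly. Their poses are not given: they have to be found in the camera images.
- pepper_mill: wooden pepper mill, upright, 160 mm tall, the tallest of the three. Round body 58 mm wide at the foot, up to 115 mm height; above that a round head 49 mm wide (heights 116 to 149 mm, a good place to grip) and a 12 mm knob on top. About 0.18 kg. Origin: centre of the underside, z up along its axis; yaw has no meaning. Starts standing on a trivet that is not its own
- salt_shaker: clear salt shaker with grey domed metal cap, upright, 90 mm tall. Round body 44 mm wide up to 66 mm height (grip it at about 55 mm), cap 34 mm wide above. About 0.1 kg. Origin: centre of the underside, z up along its axis; yaw has no meaning. Starts standing on a trivet that is not its own
- spice_jar: glass spice jar with a screw cap, upright, 106 mm tall, round, 42 mm wide, cap 45 mm wide (heights 85 to 106 mm; grip at about 88 mm). About 0.11 kg. Origin: centre of the underside, z up along its axis; yaw has no meaning. Starts standing on a trivet that is not its own
- round_trivet: round disc of pale wood, 110 mm across, 8 mm thick, fixed to the worktop, lying flat; home of the spice jar. Origin: centre of the underside, on the worktop; its top is 8 mm higher
- square_trivet: square slab of pale wood, 100 x 100 mm, 8 mm thick, fixed to the worktop, lying flat; home of the pepper mill. Origin: centre of the underside, on the worktop; its top is 8 mm higher; x and y along its sides
- triangle_trivet: equilateral triangle of pale wood with rounded corners, 8 mm thick, corners 72 mm and sides 41 mm from the middle, fixed to the worktop, lying flat; home of the salt shaker. Origin: middle of the underside, on the worktop; its top is 8 mm higher; one corner points along its x
- long_trivet: oblong slab of pale wood, 75 mm (its x) by 125 mm (its y), 8 mm thick, fixed to the worktop, lying flat and empty at the start: the free spot, which must be empty at the end. Origin: centre of the underside, on the worktop; its top is 8 mm higher
- espresso_cup: bystander: small white porcelain cup, 61 mm wide, 78 mm with its ear, 54 mm tall, loose on the worktop. Origin: underside, middle of its outline with the ear; z up
- flat_tin: bystander: flat round closed food tin, 87 mm across, 40 mm tall, loose on the worktop. Origin: centre of the underside, z up
Not all that is in view belongs to the job. Several things have the shape of the pepper_mill; the one meant has the colours described above.

How it is judged:
By the outcome, as a careful person would: the job done as asked, in the order asked, and still so for the second after the job is handed in, with the robot touching nothing.
It also fails if it takes over 120 s, if anything falls off the work surface, if the arm or the gripper's body presses on something with over 40 N, if the wrist force passes 120 N, or if a joint passes its speed limit or range.

ROBOT

A 6-joint arm with a two-finger parallel gripper is mounted at the origin on a cart in front of the work surface, level with it; the furniture and walls round the work are solid. World frame = base frame: x ahead of the robot, y to its left, z up, the work surface at z = 0. Lengths are in m, angles in degrees, forces in N, time in s.
With the tool pointing down it reaches from about 0.275 to 0.825 m from the base axis. Payload 4.9 kg.
Tool frame: the origin (TCP) lies at the very end of the fingers, on their centre line; the grasp point (between the pads) lies 19 mm behind it; z points along the fingers, y is the line along which they close (so a half turn about z gives the same grasp; the last joint's range is limited). The gripper opens to 85 mm and grips with 20 to 120 N. Pads are 22 mm wide; open, the fingers measure 114 mm over their backs; the gripper's body (76 mm by 85 mm) begins 54 mm behind the grasp point. The pads swing forward as they close: fully open they stand 13 mm farther back than shut.
Start: joints at [59.29, 18.69, -11.035, 60.275, 0, 82.311], TCP at [0.215, 0.506, 0.231] pointing down, gripper open.
Joint ranges: [-152.03, 152.03], [-55.5, 102.48], [-74.3, 77.21], [-110.64, 120.58], [-84.22, 78.4], [-180, 180]. Speed limits (degrees/s): [147.25, 147.25, 180, 180, 180, 180].

INTERFACE

Orientations are given as a 3x3 rotation matrix whose columns are the frame's x, y, z axes.
In Python, from bench import bot gives the robot as it stands. The module is installed in compiled form; this text tells all that it offers.
- The arm moves only by the tool arm_command, never from a script. Its argument "moves" is a list of rows, each an object of numbers: "tx", "ty", "tz": the shift along the world's x, y, z as a fraction of full scale; "wx", "wy", "wz": the turn, a rotation vector about the world's x, y, z as a fraction of full scale. A call has 1 to 8 rows; each row is the pose to reach, as a shift and turn from the pose commanded when the call began, turning the shorter way round; what a row does not reach only later rows make up. Full scale, the value 1, is 10 cm for a shift and pi rad for a turn. A row lasts 1/10 s, in which the tool goes at most 50 mm and 8.59 degrees, less where a joint would pass 70% of its speed; a pose out of reach is approached as far as the arm can. A call with a number of a shift or a turn outside -1 to 1 is refused whole. A call with a gripper value outside its range is refused whole. "gripper" is the closure, from -1 (fully open) to 1 (shut), so that 0 is half open, set as the call begins (left out, the last holds). The fingers move at their own pace and stop on an object; "grip_force" is the grip in N (left out, the last holds). Time passes only in rows, so rows that repeat a pose let the fingers close. It gives the time, the measured TCP pose, the force, the opening and the grip force at its end, in the units of the state.
- bot.observe(): the state, without advancing time (a new reading comes with each control period).
- bot.camera(name): name is "scene" or "top"; returns a dict with "img" (480x640x3 uint8, red, green, blue), "fx", "fy", "cx", "cy" (pixels), "D" ([k1, k2, p1, p2, k3] as OpenCV has them; the pictures are not rectified), "extrinsics" (4x4, takes a point from camera to world coordinates). Camera axes: x right, y up, looking along -z (the intrinsics and any distortion apply to the point x, -y, -z); pixel columns grow to the right and rows downward; lengths in m; the calibration is good to about 2 mm. A picture is of the moment at which its call begins. There is no depth.
- bot.close_job(): hands the job in; it is judged then, once.
The state is a dict: "time": time; "qpos": joint angles; "qvel": joint speeds; "tau": joint torques, N m; "tcp_pos": TCP position; "ee_rot": TCP orientation; "force": force on the tool from outside, world axes, zero at the start; "moment": the same for the moment, N m; "width": finger opening in m; "grasp_force": force on a finger pad.
Only numpy, scipy, OpenCV 4.12 (cv2) and the standard library are available. Lean on these libraries where they do the work, as an engineer would, in place of code of your own. Each camera call takes 0.05 s, during which the arm holds its last target. There are 200 camera calls.

## Working session

There is one attempt and no reset: what is moved stays moved. The work goes in short steps, Python scripts to look and compute and a tool call to move; the robot and the scene stay as the last step left them, time stands still between calls to the robot, and variables do not carry over. Pictures are saved under pics/ and viewed, at most 14 in all, crops included, and the job is handed in when it is done.

Besides the shell and the picture viewer there is one more tool, called as name(argument=value, ...) on one line, values as JSON. arm_command: Moves the arm, as the interface text tells. Shift numbers are shares of 10 cm and turn numbers shares of pi rad, none past 1 either way. Its arguments: {"type":"object","properties":{"moves":{"type":"array","items":{"type":"object","properties":{"tx":{"type":"number"},"ty":{"type":"number"},"tz":{"type":"number"},"wx":{"type":"number"},"wy":{"type":"number"},"wz":{"type":"number"}}}},"gripper":{"type":"number"},"grip_force":{"type":"number"}},"required":["moves"]}

```bash
mkdir -p pics
cat > h.py <<'E'
import numpy as np, cv2
from bench import bot
def cam(n,f=None):
    c=bot.camera(n)
    if f: cv2.imwrite('pics/'+f,c['img'][:,:,::-1])
    return c
def K(c): return np.array([[c['fx'],0,c['cx']],[0,c['fy'],c['cy']],[0,0,1.]])
def ray(c,uv):
    p=cv2.undistortPoints(np.array([[uv]],float),K(c),np.array(c['D'],float))[0,0]
    E=np.array(c['extrinsics']); return E[:3,3],E[:3,:3]@np.array([p[0],-p[1],-1])
def at(c,uv,z):
    o,d=ray(c,uv); return (o+d*(z-o[2])/d[2]).round(4)
def proj(c,P):
    E=np.array(c['extrinsics']); q=(np.array(P,float).reshape(-1,3)-E[:3,3])@E[:3,:3]
    q=q*[1,-1,-1]
    return cv2.projectPoints(q,np.zeros(3),np.zeros(3),K(c),np.array(c['D'],float))[0][:,0]
E
python3 - <<'E'
from h import *
for n in('scene','top'):
    c=cam(n,n+'0.png'); print(n,c['fx'],c['D'],np.round(c['extrinsics'],3).tolist())
s=bot.observe(); print(s['time'],s['tcp_pos'],np.round(s['ee_rot'],3).tolist(),s['width'])
E
```

```text
scene 458.1303804955091 [-0.07905669  0.          0.          0.          0.        ] [[0.779, 0.417, -0.469, -0.01], [-0.627, 0.542, -0.56, -0.6], [0.021, 0.73, 0.683, 0.765], [0.0, 0.0, 0.0, 1.0]]
top 472.6543356179548 [-0.09113923  0.          0.          0.          0.        ] [[-0.029, 0.991, -0.131, 0.364], [-1.0, -0.029, 0.001, -0.01], [-0.003, 0.131, 0.991, 1.081], [0.0, 0.0, 0.0, 1.0]]
0.1 [0.21481785 0.50576317 0.23059545] [[-0.92, 0.391, -0.001], [0.391, 0.92, -0.001], [0.0, -0.002, -1.0]] 0.08558558067589318
```

View pics/scene0.png

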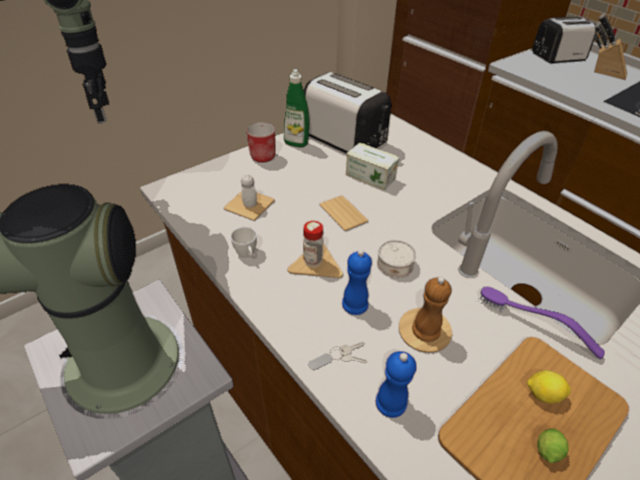

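View pics/top0.png

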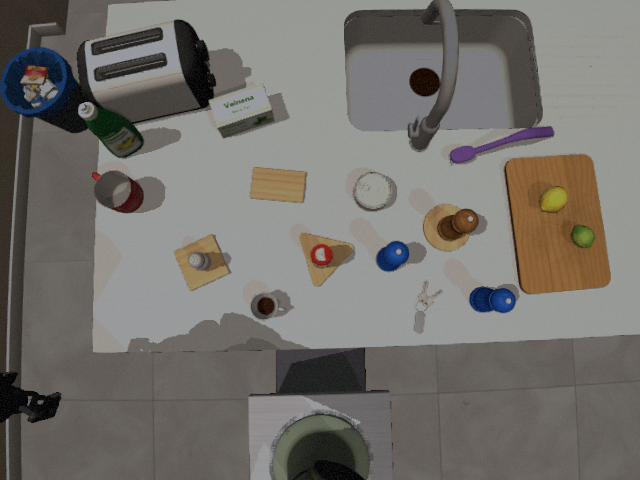

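The top view shows the salt shaker on the square trivet (202,262), the spice jar on the triangle (322,256), the mill on the round trivet (455,225), and the oblong trivet free (278,185). Enlarging.

Run:
```python
import cv2
a=cv2.imread('pics/top0.png')
cv2.imwrite('pics/c1.png',cv2.resize(a[155:305,165:365],None,fx=4,fy=4,interpolation=cv2.INTER_CUBIC))
cv2.imwrite('pics/c2.png',cv2.resize(a[165:325,350:530],None,fx=3.7,fy=3.7,interpolation=cv2.INTER_CUBIC))
```

```text
(no output)
```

View pics/c1.png

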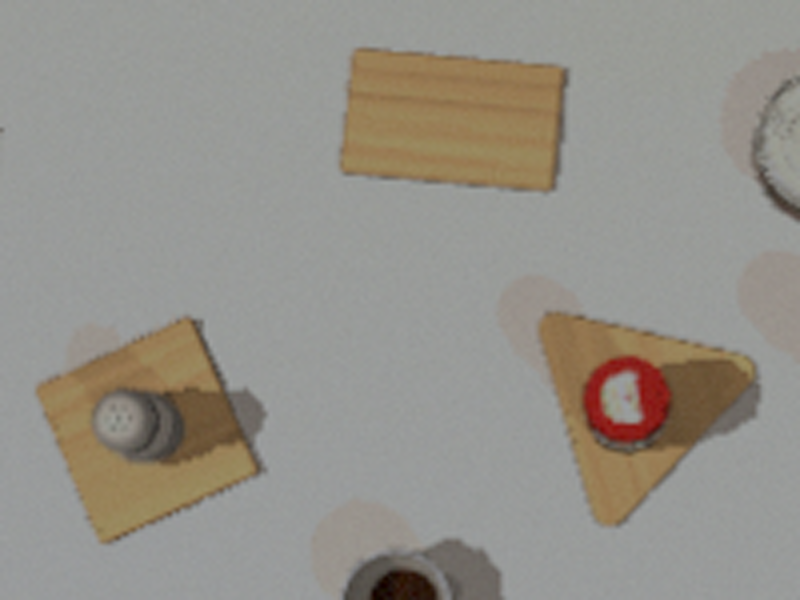

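View pics/c2.png

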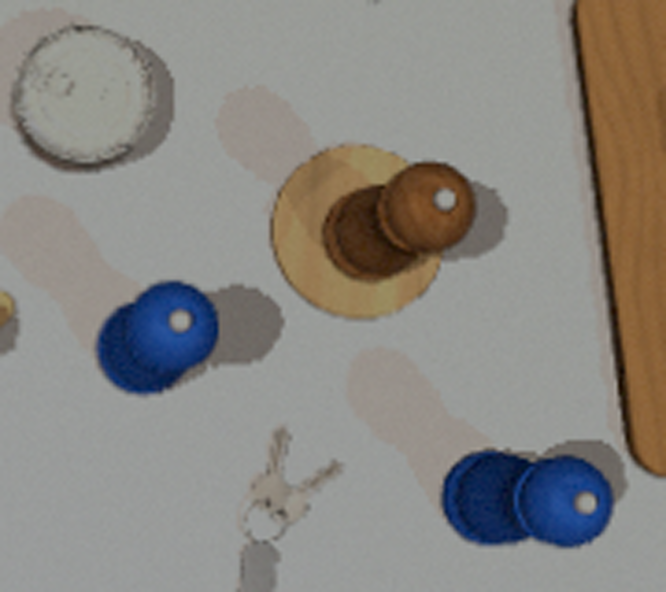

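Run:
```python
from h import *
c=cam('top')
f1=lambda x,y:((x+.5)/4+164.5,(y+.5)/4+154.5)
f2=lambda x,y:((x+.5)/3.7+349.5,(y+.5)/3.7+164.5)
def A(n,f,pts,z):
    P=np.array([at(c,f(*p),z)[:2] for p in pts]); print(n,P.mean(0).round(4),P.tolist() if len(P)>1 else '')
    if len(P)>1: print('  sides',np.linalg.norm(P-np.roll(P,-1,0),axis=1).round(4))
A('square',f1,[(190,318),(260,470),(105,542),(38,388)],.008)
A('long',f1,[(355,49),(565,67),(552,190),(343,173)],.008)
A('tri',f1,[(545,315),(755,362),(608,525)],.008)
A('round',f2,[(271,231),(359,143),(447,231),(359,320)],.008)
A('salt',f1,[(120,421)],.092)
A('jar',f1,[(626,399)],.114)
A('millknob',f2,[(446,199)],.168)
A('millhead',f2,[(429,208)],.142)
A('tin',f2,[(85,95)],.04)
A('blue1knob',f2,[(181,320)],.16)
A('blue2',f2,[(586,502)],.16)
A('cup',f1,[(400,590)],.054)
print(bot.observe()['time'])
```

```text
square [0.4524 0.2592] [[0.5159, 0.2348], [0.4273, 0.1947], [0.3887, 0.2839], [0.4778, 0.3233]]
  sides [0.0973 0.0972 0.0974 0.0964]
long [0.628  0.0807] [[0.6722, 0.1379], [0.6574, 0.0151], [0.5844, 0.0244], [0.5982, 0.1455]]
  sides [0.1237 0.0736 0.1219 0.0744]
tri [ 0.4611 -0.0204] [[0.5116, 0.0302], [0.4809, -0.089], [0.3908, -0.0025]]
  sides [0.1231 0.1249 0.1251]
round [ 0.5164 -0.3066] [[0.518, -0.251], [0.5722, -0.3102], [0.5148, -0.3623], [0.4607, -0.3028]]
  sides [0.0803 0.0775 0.0804 0.0772]
salt [0.4502 0.253 ] 
jar [ 0.4522 -0.0143] 
millknob [ 0.5095 -0.3105] 
millhead [ 0.5089 -0.3092] 
tin [ 0.6003 -0.1349] 
blue1knob [ 0.4499 -0.1661] 
blue2 [ 0.3463 -0.3778] 
cup [0.3578 0.1104] 
0.15
```

arm_command(moves=[{"tx": 0.4, "ty": -0.42}, {"tx": 0.8, "ty": -0.85}, {"tx": 0.8, "ty": -0.85}], gripper=-1)

```text
schema error: expected keys tx, ty, tz, wx, wy, wz
```

arm_command(moves=[{"tx": 0.4, "ty": -0.42}, {"tx": 0.8, "ty": -0.85}, {"tx": 0.8, "ty": -0.85}])

```text
schema error: expected keys tx, ty, tz, wx, wy, wz
```

arm_command(moves=[{"tx": 0.4, "ty": -0.42}, {"tx": 0.75, "ty": -0.83}, {"tx": 0.75, "ty": -0.83}, {"tx": 0.75, "ty": -0.83}, {"tx": 0.75, "ty": -0.83}, {"tx": 0.75, "ty": -0.83}])

```text
schema error: expected keys tx, ty, tz, wx, wy, wz
```

arm_command(moves=[{"tx": 0.4, "ty": -0.42, "tz": 0, "wx": 0, "wy": 0, "wz": 0}, {"tx": 0.8, "ty": -0.85, "tz": 0, "wx": 0, "wy": 0, "wz": 0}, {"tx": 0.8, "ty": -0.85, "tz": 0, "wx": 0, "wy": 0, "wz": 0}], gripper=-1)

```text
time: 0.45
tcp_pos: [0.2968, 0.4185, 0.2309]
ee_rot: [[-0.919, 0.394, 0.0], [0.394, 0.919, -0.002], [-0.001, -0.002, -1.0]]
force: [-0.4, -0.5, -0.1]
width: 0.0852
grasp_force: 0.0
```

arm_command(moves=[{"tx": 0.4, "ty": -0.42, "tz": 0, "wx": 0, "wy": 0, "wz": 0}, {"tx": 0.8, "ty": -0.85, "tz": 0, "wx": 0, "wy": 0, "wz": 0}, {"tx": 0.8, "ty": -0.85, "tz": 0, "wx": 0, "wy": 0, "wz": 0}])

```text
time: 0.75
tcp_pos: [0.3774, 0.3334, 0.2311]
ee_rot: [[-0.919, 0.395, 0.001], [0.395, 0.919, -0.001], [-0.001, -0.001, -1.0]]
force: [-0.2, 0.2, -0.5]
width: 0.0855
grasp_force: 0.0
```

arm_command(moves=[{"tx": 0.4, "ty": -0.42, "tz": 0, "wx": 0, "wy": 0, "wz": 0}, {"tx": 0.75, "ty": -0.83, "tz": 0, "wx": 0, "wy": 0, "wz": 0}, {"tx": 0.75, "ty": -0.83, "tz": 0, "wx": 0, "wy": 0, "wz": 0}, {"tx": 0.75, "ty": -0.83, "tz": 0, "wx": 0, "wy": 0, "wz": 0}, {"tx": 0.75, "ty": -0.83, "tz": 0, "wx": 0, "wy": 0, "wz": 0}, {"tx": 0.75, "ty": -0.83, "tz": 0, "wx": 0, "wy": 0, "wz": 0}])

```text
time: 1.35
tcp_pos: [0.4489, 0.2543, 0.2312]
ee_rot: [[-0.921, 0.389, -0.001], [0.389, 0.921, 0.0], [0.001, -0.0, -1.0]]
force: [-0.7, 0.2, -0.1]
width: 0.0853
grasp_force: 0.0
```

arm_command(moves=[{"tx": 0, "ty": 0, "tz": -0.3, "wx": 0, "wy": 0, "wz": 0}, {"tx": 0, "ty": 0, "tz": -0.6, "wx": 0, "wy": 0, "wz": 0}, {"tx": 0, "ty": 0, "tz": -0.95, "wx": 0, "wy": 0, "wz": 0}, {"tx": 0, "ty": 0, "tz": -0.95, "wx": 0, "wy": 0, "wz": 0}])

```text
time: 1.75
tcp_pos: [0.4458, 0.2532, 0.1326]
ee_rot: [[-0.921, 0.389, -0.008], [0.389, 0.921, -0.003], [0.006, -0.006, -1.0]]
force: [-1.2, -0.6, 0.4]
width: 0.0855
grasp_force: 0.0
```

arm_command(moves=[{"tx": 0, "ty": 0, "tz": -0.2, "wx": 0, "wy": 0, "wz": 0}, {"tx": 0, "ty": 0, "tz": -0.4, "wx": 0, "wy": 0, "wz": 0}, {"tx": 0, "ty": 0, "tz": -0.6, "wx": 0, "wy": 0, "wz": 0}, {"tx": 0, "ty": 0, "tz": -0.8, "wx": 0, "wy": 0, "wz": 0}, {"tx": 0, "ty": 0, "tz": -0.95, "wx": 0, "wy": 0, "wz": 0}, {"tx": 0, "ty": 0, "tz": -0.95, "wx": 0, "wy": 0, "wz": 0}, {"tx": 0, "ty": 0, "tz": -0.95, "wx": 0, "wy": 0, "wz": 0}])

```text
time: 2.45
tcp_pos: [0.4504, 0.2541, 0.0425]
ee_rot: [[-0.921, 0.39, 0.001], [0.39, 0.921, 0.0], [-0.001, 0.001, -1.0]]
force: [-0.3, 0.3, 0.1]
width: 0.0852
grasp_force: 0.0
```

Run:
```python
from h import *
c=cam('scene'); a=c['img'][130:280,180:380,::-1]
cv2.imwrite('pics/s1.png',cv2.resize(a,None,fx=4,fy=4,interpolation=cv2.INTER_CUBIC))
```

```text
(no output)
```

View pics/s1.png

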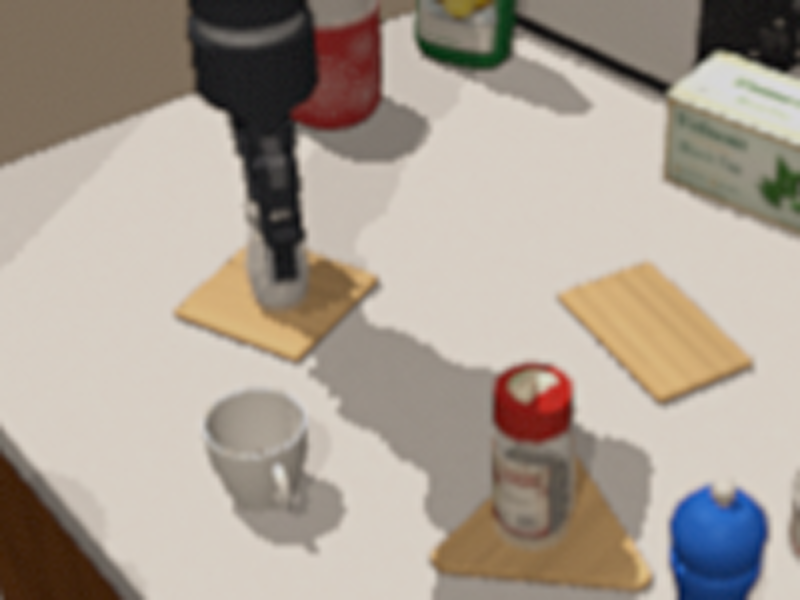

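The finger straddles the shaker (crop 280,270), which still stands upright. Closing and lifting.

arm_command(moves=[{"tx": 0, "ty": 0, "tz": 0, "wx": 0, "wy": 0, "wz": 0}, {"tx": 0, "ty": 0, "tz": 0, "wx": 0, "wy": 0, "wz": 0}, {"tx": 0, "ty": 0, "tz": 0, "wx": 0, "wy": 0, "wz": 0}, {"tx": 0, "ty": 0, "tz": 0, "wx": 0, "wy": 0, "wz": 0}, {"tx": 0, "ty": 0, "tz": 0, "wx": 0, "wy": 0, "wz": 0}, {"tx": 0, "ty": 0, "tz": 0, "wx": 0, "wy": 0, "wz": 0}, {"tx": 0, "ty": 0, "tz": 0, "wx": 0, "wy": 0, "wz": 0}, {"tx": 0, "ty": 0, "tz": 0, "wx": 0, "wy": 0, "wz": 0}], gripper=1, grip_force=30)

```text
time: 3.3
tcp_pos: [0.4507, 0.2535, 0.0422]
ee_rot: [[-0.92, 0.391, 0.001], [0.391, 0.92, 0.001], [-0.001, 0.001, -1.0]]
force: [-0.7, 0.0, 4.9]
width: 0.0384
grasp_force: 29.5
```

arm_command(moves=[{"tx": 0, "ty": 0, "tz": 0, "wx": 0, "wy": 0, "wz": 0}, {"tx": 0, "ty": 0, "tz": 0, "wx": 0, "wy": 0, "wz": 0}, {"tx": 0, "ty": 0, "tz": 0, "wx": 0, "wy": 0, "wz": 0}, {"tx": 0, "ty": 0, "tz": 0, "wx": 0, "wy": 0, "wz": 0}])

```text
time: 3.7
tcp_pos: [0.4507, 0.2535, 0.0422]
ee_rot: [[-0.92, 0.391, 0.001], [0.391, 0.92, 0.001], [-0.001, 0.001, -1.0]]
force: [-0.6, -0.0, 4.9]
width: 0.0386
grasp_force: 29.5
```

Run:
```python
from h import *
a=cam('scene')['img'][150:225,220:290,::-1]; b=cam('top')['img'][215:290,165:235,::-1]
cv2.imwrite('pics/s2.png',cv2.resize(np.hstack([a,b]),None,fx=5.7,fy=5.7,interpolation=cv2.INTER_CUBIC))
```

```text
(no output)
```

View pics/s2.png

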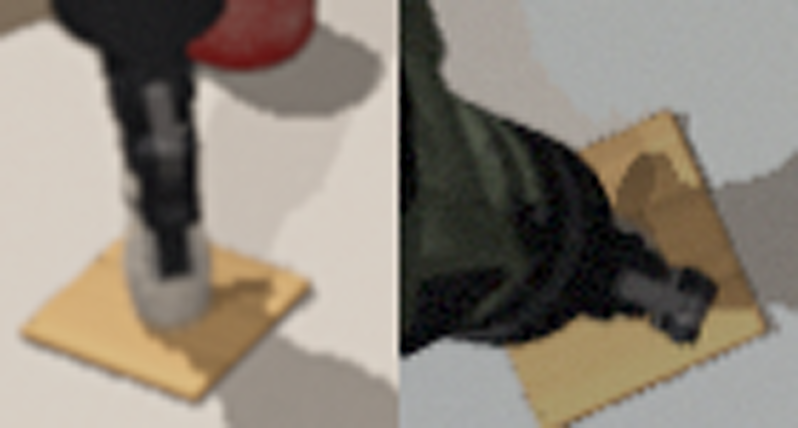

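The pads hold the shaker's upper body with it upright (crop left panel, finger at 170,240). Lift gently.

arm_command(moves=[{"tx": 0, "ty": 0, "tz": 0.05, "wx": 0, "wy": 0, "wz": 0}, {"tx": 0, "ty": 0, "tz": 0.15, "wx": 0, "wy": 0, "wz": 0}, {"tx": 0, "ty": 0, "tz": 0.3, "wx": 0, "wy": 0, "wz": 0}, {"tx": 0, "ty": 0, "tz": 0.45, "wx": 0, "wy": 0, "wz": 0}, {"tx": 0, "ty": 0, "tz": 0.6, "wx": 0, "wy": 0, "wz": 0}, {"tx": 0, "ty": 0, "tz": 0.7, "wx": 0, "wy": 0, "wz": 0}, {"tx": 0, "ty": 0, "tz": 0.75, "wx": 0, "wy": 0, "wz": 0}, {"tx": 0, "ty": 0, "tz": 0.75, "wx": 0, "wy": 0, "wz": 0}])

```text
time: 4.6
tcp_pos: [0.4505, 0.2533, 0.1169]
ee_rot: [[-0.92, 0.391, 0.001], [0.391, 0.92, 0.0], [-0.001, 0.001, -1.0]]
force: [-0.0, -0.6, -1.8]
width: 0.0387
grasp_force: 29.9
```

Run:
```python
from h import *
a=cam('scene')['img'][120:240,190:350,::-1]
cv2.imwrite('pics/s3.png',cv2.resize(a,None,fx=5,fy=5,interpolation=cv2.INTER_CUBIC))
```

```text
(no output)
```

View pics/s3.png

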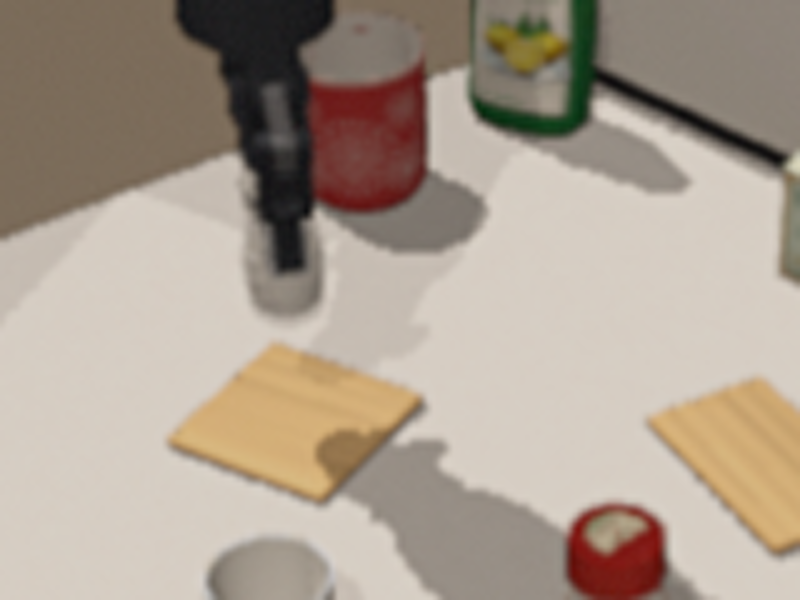

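The shaker hangs upright (285,265 in the crop), trivet clear below. On to the oblong trivet.

arm_command(moves=[{"tx": 0.1, "ty": -0.1, "tz": 0, "wx": 0, "wy": 0, "wz": 0}, {"tx": 0.3, "ty": -0.29, "tz": 0, "wx": 0, "wy": 0, "wz": 0}, {"tx": 0.5, "ty": -0.48, "tz": 0, "wx": 0, "wy": 0, "wz": 0}, {"tx": 0.7, "ty": -0.68, "tz": 0, "wx": 0, "wy": 0, "wz": 0}, {"tx": 0.89, "ty": -0.86, "tz": 0, "wx": 0, "wy": 0, "wz": 0}])

```text
time: 5.15
tcp_pos: [0.54, 0.1653, 0.1154]
ee_rot: [[-0.92, 0.392, -0.001], [0.392, 0.92, -0.001], [0.001, -0.001, -1.0]]
force: [-0.0, 0.8, -2.3]
width: 0.0388
grasp_force: 29.9
```

arm_command(moves=[{"tx": 0.2, "ty": -0.2, "tz": 0, "wx": 0, "wy": 0, "wz": 0}, {"tx": 0.4, "ty": -0.39, "tz": 0, "wx": 0, "wy": 0, "wz": 0}, {"tx": 0.6, "ty": -0.58, "tz": 0, "wx": 0, "wy": 0, "wz": 0}, {"tx": 0.8, "ty": -0.77, "tz": 0, "wx": 0, "wy": 0, "wz": 0}, {"tx": 0.89, "ty": -0.86, "tz": 0, "wx": 0, "wy": 0, "wz": 0}, {"tx": 0.89, "ty": -0.86, "tz": 0, "wx": 0, "wy": 0, "wz": 0}, {"tx": 0.89, "ty": -0.86, "tz": 0, "wx": 0, "wy": 0, "wz": 0}])

```text
time: 5.85
tcp_pos: [0.6271, 0.0813, 0.1155]
ee_rot: [[-0.92, 0.391, -0.002], [0.391, 0.92, 0.0], [0.002, -0.0, -1.0]]
force: [-0.3, 0.3, -1.4]
width: 0.0383
grasp_force: 29.9
```

arm_command(moves=[{"tx": 0, "ty": 0, "tz": -0.15, "wx": 0, "wy": 0, "wz": 0}, {"tx": 0, "ty": 0, "tz": -0.3, "wx": 0, "wy": 0, "wz": 0}, {"tx": 0, "ty": 0, "tz": -0.45, "wx": 0, "wy": 0, "wz": 0}, {"tx": 0, "ty": 0, "tz": -0.55, "wx": 0, "wy": 0, "wz": 0}, {"tx": 0, "ty": 0, "tz": -0.65, "wx": 0, "wy": 0, "wz": 0}, {"tx": 0, "ty": 0, "tz": -0.7, "wx": 0, "wy": 0, "wz": 0}, {"tx": 0, "ty": 0, "tz": -0.74, "wx": 0, "wy": 0, "wz": 0}, {"tx": 0, "ty": 0, "tz": -0.74, "wx": 0, "wy": 0, "wz": 0}])

```text
time: 6.65
tcp_pos: [0.6285, 0.0813, 0.0427]
ee_rot: [[-0.92, 0.391, 0.001], [0.391, 0.92, 0.0], [-0.001, 0.0, -1.0]]
force: [0.8, 0.2, -0.7]
width: 0.0389
grasp_force: 29.9
```

arm_command(moves=[{"tx": 0, "ty": 0, "tz": 0, "wx": 0, "wy": 0, "wz": 0}, {"tx": 0, "ty": 0, "tz": 0, "wx": 0, "wy": 0, "wz": 0}, {"tx": 0, "ty": 0, "tz": 0, "wx": 0, "wy": 0, "wz": 0}, {"tx": 0, "ty": 0, "tz": 0, "wx": 0, "wy": 0, "wz": 0}, {"tx": 0, "ty": 0, "tz": 0, "wx": 0, "wy": 0, "wz": 0}, {"tx": 0, "ty": 0, "tz": 0, "wx": 0, "wy": 0, "wz": 0}, {"tx": 0, "ty": 0, "tz": 0, "wx": 0, "wy": 0, "wz": 0}, {"tx": 0, "ty": 0, "tz": 0, "wx": 0, "wy": 0, "wz": 0}], gripper=-1)

```text
time: 7.45
tcp_pos: [0.6281, 0.0812, 0.0423]
ee_rot: [[-0.92, 0.391, -0.0], [0.391, 0.92, -0.0], [0.0, -0.0, -1.0]]
force: [-0.4, -0.2, -0.1]
width: 0.0854
grasp_force: 0.0
```

arm_command(moves=[{"tx": 0, "ty": 0, "tz": 0.1, "wx": 0, "wy": 0, "wz": 0}, {"tx": 0, "ty": 0, "tz": 0.25, "wx": 0, "wy": 0, "wz": 0}, {"tx": 0, "ty": 0, "tz": 0.45, "wx": 0, "wy": 0, "wz": 0}, {"tx": 0, "ty": 0, "tz": 0.7, "wx": 0, "wy": 0, "wz": 0}, {"tx": 0, "ty": 0, "tz": 1, "wx": 0, "wy": 0, "wz": 0}])

```text
time: 7.95
tcp_pos: [0.6275, 0.0812, 0.1432]
ee_rot: [[-0.92, 0.391, -0.001], [0.391, 0.92, -0.0], [0.001, -0.0, -1.0]]
force: [-0.1, -0.3, 0.1]
width: 0.0857
grasp_force: 0.0
```

arm_command(moves=[{"tx": 0, "ty": 0, "tz": 0.4, "wx": 0, "wy": 0, "wz": 0}, {"tx": 0, "ty": 0, "tz": 0.8, "wx": 0, "wy": 0, "wz": 0}, {"tx": 0, "ty": 0, "tz": 0.8, "wx": 0, "wy": 0, "wz": 0}])

```text
time: 8.25
tcp_pos: [0.6316, 0.0813, 0.2299]
ee_rot: [[-0.92, 0.391, 0.012], [0.391, 0.92, 0.0], [-0.011, 0.005, -1.0]]
force: [0.8, 0.2, 1.2]
width: 0.0856
grasp_force: 0.0
```

arm_command(moves=[{"tx": -0.1, "ty": -0.33, "tz": 0, "wx": 0, "wy": 0, "wz": 0}, {"tx": -0.2, "ty": -0.66, "tz": 0, "wx": 0, "wy": 0, "wz": 0}, {"tx": -0.3, "ty": -0.98, "tz": 0, "wx": 0, "wy": 0, "wz": 0}])

```text
time: 8.55
tcp_pos: [0.5975, -0.0176, 0.2225]
ee_rot: [[-0.921, 0.39, 0.0], [0.39, 0.921, -0.0], [-0.0, -0.0, -1.0]]
force: [0.8, -1.1, 0.1]
width: 0.0854
grasp_force: 0.0
```

arm_command(moves=[{"tx": -0.1, "ty": -0.33, "tz": 0, "wx": 0, "wy": 0, "wz": 0}, {"tx": -0.2, "ty": -0.66, "tz": 0, "wx": 0, "wy": 0, "wz": 0}, {"tx": -0.3, "ty": -0.98, "tz": 0, "wx": 0, "wy": 0, "wz": 0}])

```text
time: 8.85
tcp_pos: [0.5674, -0.116, 0.2225]
ee_rot: [[-0.92, 0.391, 0.0], [0.391, 0.92, -0.0], [-0.0, -0.0, -1.0]]
force: [-0.1, -0.4, -0.2]
width: 0.0854
grasp_force: 0.0
```

arm_command(moves=[{"tx": -0.1, "ty": -0.33, "tz": 0, "wx": 0, "wy": 0, "wz": 0}, {"tx": -0.2, "ty": -0.66, "tz": 0, "wx": 0, "wy": 0, "wz": 0}, {"tx": -0.3, "ty": -0.98, "tz": 0, "wx": 0, "wy": 0, "wz": 0}])

```text
time: 9.15
tcp_pos: [0.5374, -0.214, 0.2225]
ee_rot: [[-0.92, 0.391, 0.0], [0.391, 0.92, -0.0], [-0.0, -0.0, -1.0]]
force: [1.3, -0.5, 0.8]
width: 0.0848
grasp_force: 0.0
```

arm_command(moves=[{"tx": -0.1, "ty": -0.33, "tz": 0, "wx": 0, "wy": 0, "wz": 0}, {"tx": -0.2, "ty": -0.66, "tz": 0, "wx": 0, "wy": 0, "wz": 0}, {"tx": -0.29, "ty": -0.97, "tz": 0, "wx": 0, "wy": 0, "wz": 0}, {"tx": -0.29, "ty": -0.97, "tz": 0, "wx": 0, "wy": 0, "wz": 0}, {"tx": -0.29, "ty": -0.97, "tz": 0, "wx": 0, "wy": 0, "wz": 0}, {"tx": -0.29, "ty": -0.97, "tz": 0, "wx": 0, "wy": 0, "wz": 0}])

```text
time: 9.75
tcp_pos: [0.5091, -0.3089, 0.2223]
ee_rot: [[-0.921, 0.39, -0.0], [0.39, 0.921, 0.001], [0.0, 0.0, -1.0]]
force: [0.4, -0.9, 0.3]
width: 0.0852
grasp_force: 0.0
```

Run:
```python
from h import *
cam('scene','s4.png')
```

```text
(no output)
```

View pics/s4.png

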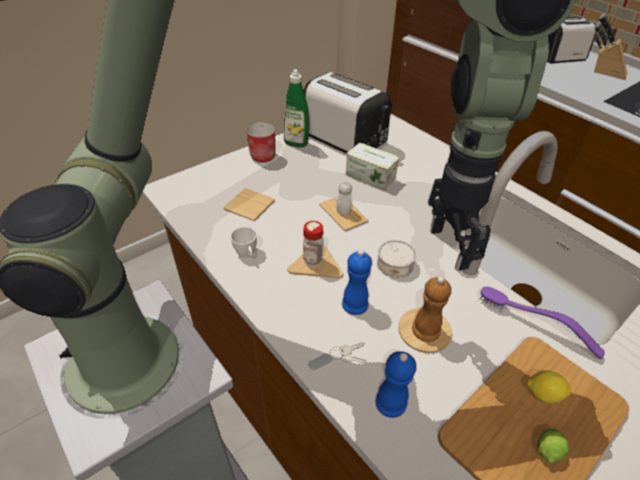

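The shaker stands on the oblong trivet (345,200); the gripper's fingertips are at (440–470,230–265), above the mill (437,290). Checking by projection.

Run:
```python
from h import *
c=cam('scene')
m=np.array([.509,-.31]);t=np.array([.39,.92])*.0425
print(proj(c,[[*m,.222],[*(m+t),.222],[*(m-t),.222],[*m,.168],[*m,.008],[.628,.081,.098]]).round(0))
a=c['img'][250:370,370:470,::-1]
cv2.imwrite('pics/s5.png',cv2.resize(a,None,fx=5,fy=5,interpolation=cv2.INTER_CUBIC))
```

```text
[[447. 256.]
 [436. 240.]
 [458. 274.]
 [440. 278.]
 [425. 331.]
 [346. 183.]]
```

View pics/s5.png

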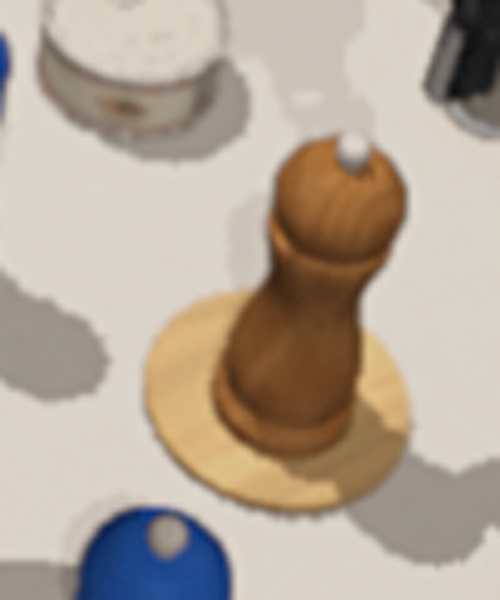

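Mill knob (440,280) matches the prediction (440,278); the mill is upright. Descend and grip.

arm_command(moves=[{"tx": 0, "ty": 0, "tz": -0.2, "wx": 0, "wy": 0, "wz": 0}, {"tx": 0, "ty": 0, "tz": -0.4, "wx": 0, "wy": 0, "wz": 0}, {"tx": 0, "ty": 0, "tz": -0.6, "wx": 0, "wy": 0, "wz": 0}, {"tx": 0, "ty": 0, "tz": -0.8, "wx": 0, "wy": 0, "wz": 0}, {"tx": 0, "ty": 0, "tz": -0.95, "wx": 0, "wy": 0, "wz": 0}])

```text
time: 10.35
tcp_pos: [0.5091, -0.3084, 0.1262]
ee_rot: [[-0.921, 0.389, -0.001], [0.389, 0.921, 0.001], [0.001, 0.0, -1.0]]
force: [0.2, -0.1, 0.3]
width: 0.0853
grasp_force: 0.0
```

arm_command(moves=[{"tx": 0, "ty": 0, "tz": -0.1, "wx": 0, "wy": 0, "wz": 0}, {"tx": 0, "ty": 0, "tz": -0.1, "wx": 0, "wy": 0, "wz": 0}, {"tx": 0, "ty": 0, "tz": -0.1, "wx": 0, "wy": 0, "wz": 0}, {"tx": 0, "ty": 0, "tz": -0.1, "wx": 0, "wy": 0, "wz": 0}])

```text
time: 10.75
tcp_pos: [0.5098, -0.3101, 0.1183]
ee_rot: [[-0.92, 0.391, 0.001], [0.391, 0.92, -0.001], [-0.002, -0.0, -1.0]]
force: [-0.2, 1.3, 0.0]
width: 0.0855
grasp_force: 0.0
```

arm_command(moves=[{"tx": 0, "ty": 0, "tz": 0, "wx": 0, "wy": 0, "wz": 0}, {"tx": 0, "ty": 0, "tz": 0, "wx": 0, "wy": 0, "wz": 0}, {"tx": 0, "ty": 0, "tz": 0, "wx": 0, "wy": 0, "wz": 0}, {"tx": 0, "ty": 0, "tz": 0, "wx": 0, "wy": 0, "wz": 0}, {"tx": 0, "ty": 0, "tz": 0, "wx": 0, "wy": 0, "wz": 0}, {"tx": 0, "ty": 0, "tz": 0, "wx": 0, "wy": 0, "wz": 0}, {"tx": 0, "ty": 0, "tz": 0, "wx": 0, "wy": 0, "wz": 0}, {"tx": 0, "ty": 0, "tz": 0, "wx": 0, "wy": 0, "wz": 0}], gripper=1, grip_force=40)

```text
time: 11.55
tcp_pos: [0.5095, -0.31, 0.1181]
ee_rot: [[-0.92, 0.391, 0.001], [0.391, 0.92, -0.001], [-0.001, -0.0, -1.0]]
force: [-1.4, 1.0, 5.5]
width: 0.0468
grasp_force: 41.0
```

arm_command(moves=[{"tx": 0, "ty": 0, "tz": 0, "wx": 0, "wy": 0, "wz": 0}, {"tx": 0, "ty": 0, "tz": 0, "wx": 0, "wy": 0, "wz": 0}])

```text
time: 11.75
tcp_pos: [0.5095, -0.3101, 0.1181]
ee_rot: [[-0.92, 0.391, 0.001], [0.391, 0.92, -0.001], [-0.001, -0.0, -1.0]]
force: [-0.8, 1.1, 4.3]
width: 0.0468
grasp_force: 41.0
```

arm_command(moves=[{"tx": 0, "ty": 0, "tz": 0.05, "wx": 0, "wy": 0, "wz": 0}, {"tx": 0, "ty": 0, "tz": 0.15, "wx": 0, "wy": 0, "wz": 0}, {"tx": 0, "ty": 0, "tz": 0.3, "wx": 0, "wy": 0, "wz": 0}, {"tx": 0, "ty": 0, "tz": 0.45, "wx": 0, "wy": 0, "wz": 0}, {"tx": 0, "ty": 0, "tz": 0.6, "wx": 0, "wy": 0, "wz": 0}, {"tx": 0, "ty": 0, "tz": 0.75, "wx": 0, "wy": 0, "wz": 0}, {"tx": 0, "ty": 0, "tz": 0.9, "wx": 0, "wy": 0, "wz": 0}])

```text
time: 12.45
tcp_pos: [0.5089, -0.3097, 0.2082]
ee_rot: [[-0.92, 0.391, -0.0], [0.391, 0.92, 0.0], [0.0, -0.0, -1.0]]
force: [-0.1, -0.3, -0.9]
width: 0.0464
grasp_force: 41.3
```

arm_command(moves=[{"tx": 0, "ty": 0, "tz": 0.15, "wx": 0, "wy": 0, "wz": 0}, {"tx": 0, "ty": 0, "tz": 0.3, "wx": 0, "wy": 0, "wz": 0}, {"tx": 0, "ty": 0, "tz": 0.5, "wx": 0, "wy": 0, "wz": 0}, {"tx": 0, "ty": 0, "tz": 0.7, "wx": 0, "wy": 0, "wz": 0}, {"tx": 0, "ty": 0, "tz": 0.85, "wx": 0, "wy": 0, "wz": 0}, {"tx": 0, "ty": 0, "tz": 0.95, "wx": 0, "wy": 0, "wz": 0}, {"tx": 0, "ty": 0, "tz": 1, "wx": 0, "wy": 0, "wz": 0}, {"tx": 0, "ty": 0, "tz": 1, "wx": 0, "wy": 0, "wz": 0}])

```text
time: 13.25
tcp_pos: [0.5092, -0.3098, 0.3077]
ee_rot: [[-0.92, 0.391, 0.0], [0.391, 0.92, -0.0], [-0.001, -0.0, -1.0]]
force: [-0.6, 0.3, -1.5]
width: 0.047
grasp_force: 41.3
```

Run:
```python
from h import *
a=cam('scene')['img'][120:370,310:560,::-1]
cv2.imwrite('pics/s6.png',cv2.resize(a,None,fx=2.4,fy=2.4,interpolation=cv2.INTER_CUBIC))
```

```text
(no output)
```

View pics/s6.png

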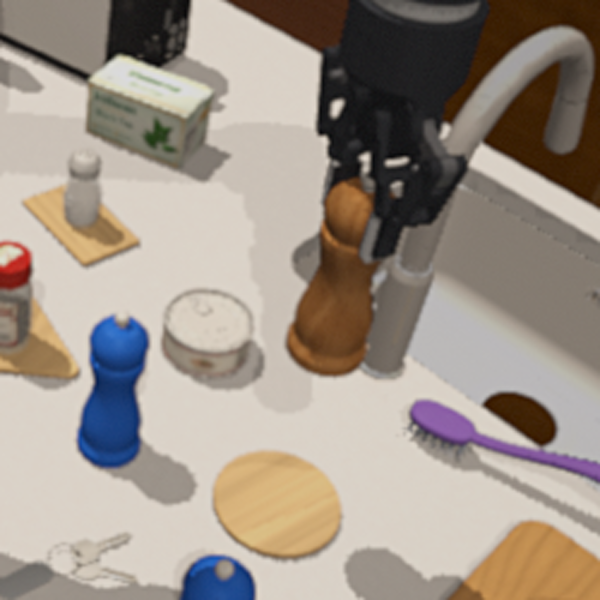

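The mill hangs upright in the grip (crop 340,280), the round trivet is empty. Carry it to the square trivet.

arm_command(moves=[{"tx": -0.01, "ty": 0.1, "tz": 0, "wx": 0, "wy": 0, "wz": 0}, {"tx": -0.03, "ty": 0.3, "tz": 0, "wx": 0, "wy": 0, "wz": 0}, {"tx": -0.05, "ty": 0.5, "tz": 0, "wx": 0, "wy": 0, "wz": 0}, {"tx": -0.07, "ty": 0.72, "tz": 0, "wx": 0, "wy": 0, "wz": 0}, {"tx": -0.09, "ty": 0.95, "tz": 0, "wx": 0, "wy": 0, "wz": 0}])

```text
time: 13.8
tcp_pos: [0.4994, -0.2131, 0.3064]
ee_rot: [[-0.92, 0.391, -0.001], [0.391, 0.92, 0.001], [0.002, 0.001, -1.0]]
force: [0.2, 0.8, -2.0]
width: 0.0465
grasp_force: 41.4
```

arm_command(moves=[{"tx": -0.02, "ty": 0.24, "tz": 0, "wx": 0, "wy": 0, "wz": 0}, {"tx": -0.05, "ty": 0.48, "tz": 0, "wx": 0, "wy": 0, "wz": 0}, {"tx": -0.07, "ty": 0.72, "tz": 0, "wx": 0, "wy": 0, "wz": 0}, {"tx": -0.09, "ty": 0.95, "tz": 0, "wx": 0, "wy": 0, "wz": 0}])

```text
time: 14.2
tcp_pos: [0.4901, -0.1179, 0.3065]
ee_rot: [[-0.921, 0.391, -0.001], [0.391, 0.921, 0.001], [0.002, 0.0, -1.0]]
force: [1.1, 0.2, -1.9]
width: 0.0463
grasp_force: 41.4
```

arm_command(moves=[{"tx": -0.02, "ty": 0.24, "tz": 0, "wx": 0, "wy": 0, "wz": 0}, {"tx": -0.05, "ty": 0.48, "tz": 0, "wx": 0, "wy": 0, "wz": 0}, {"tx": -0.07, "ty": 0.72, "tz": 0, "wx": 0, "wy": 0, "wz": 0}, {"tx": -0.09, "ty": 0.95, "tz": 0, "wx": 0, "wy": 0, "wz": 0}])

```text
time: 14.6
tcp_pos: [0.481, -0.0231, 0.3065]
ee_rot: [[-0.921, 0.391, -0.001], [0.391, 0.921, 0.001], [0.002, 0.0, -1.0]]
force: [0.4, -1.1, -2.7]
width: 0.0465
grasp_force: 41.4
```

arm_command(moves=[{"tx": -0.02, "ty": 0.24, "tz": 0, "wx": 0, "wy": 0, "wz": 0}, {"tx": -0.05, "ty": 0.48, "tz": 0, "wx": 0, "wy": 0, "wz": 0}, {"tx": -0.07, "ty": 0.72, "tz": 0, "wx": 0, "wy": 0, "wz": 0}, {"tx": -0.09, "ty": 0.95, "tz": 0, "wx": 0, "wy": 0, "wz": 0}])

```text
time: 15.0
tcp_pos: [0.4719, 0.0717, 0.3066]
ee_rot: [[-0.921, 0.391, -0.001], [0.391, 0.921, 0.0], [0.001, -0.0, -1.0]]
force: [-0.3, 0.5, -1.4]
width: 0.0466
grasp_force: 41.4
```

arm_command(moves=[{"tx": -0.02, "ty": 0.24, "tz": 0, "wx": 0, "wy": 0, "wz": 0}, {"tx": -0.05, "ty": 0.48, "tz": 0, "wx": 0, "wy": 0, "wz": 0}, {"tx": -0.07, "ty": 0.72, "tz": 0, "wx": 0, "wy": 0, "wz": 0}, {"tx": -0.09, "ty": 0.95, "tz": 0, "wx": 0, "wy": 0, "wz": 0}])

```text
time: 15.4
tcp_pos: [0.4628, 0.1666, 0.3066]
ee_rot: [[-0.921, 0.391, -0.002], [0.391, 0.921, 0.0], [0.001, -0.001, -1.0]]
force: [-0.3, -1.0, -1.9]
width: 0.0464
grasp_force: 41.4
```

arm_command(moves=[{"tx": -0.02, "ty": 0.24, "tz": 0, "wx": 0, "wy": 0, "wz": 0}, {"tx": -0.05, "ty": 0.48, "tz": 0, "wx": 0, "wy": 0, "wz": 0}, {"tx": -0.08, "ty": 0.7, "tz": 0, "wx": 0, "wy": 0, "wz": 0}, {"tx": -0.1, "ty": 0.86, "tz": 0, "wx": 0, "wy": 0, "wz": 0}, {"tx": -0.12, "ty": 0.94, "tz": 0, "wx": 0, "wy": 0, "wz": 0}, {"tx": -0.12, "ty": 0.94, "tz": 0, "wx": 0, "wy": 0, "wz": 0}, {"tx": -0.12, "ty": 0.94, "tz": 0, "wx": 0, "wy": 0, "wz": 0}])

```text
time: 16.1
tcp_pos: [0.4517, 0.2588, 0.307]
ee_rot: [[-0.92, 0.391, -0.001], [0.391, 0.92, -0.001], [0.0, -0.001, -1.0]]
force: [-0.6, 0.3, -1.6]
width: 0.0465
grasp_force: 41.4
```

Run:
```python
from h import *
c=cam('scene'); a=c['img'][60:260,180:400,::-1]
print(bot.observe()['tcp_pos'],proj(c,[[.4524,.2592,.008],[.4524,.2592,.198]]))
cv2.imwrite('pics/s7.png',cv2.resize(a,None,fx=3,fy=3,interpolation=cv2.INTER_CUBIC))
```

```text
[0.4519143  0.25858088 0.30709654] [[249.86211676 203.26325883]
 [243.08158841 140.4650107 ]]
```

View pics/s7.png

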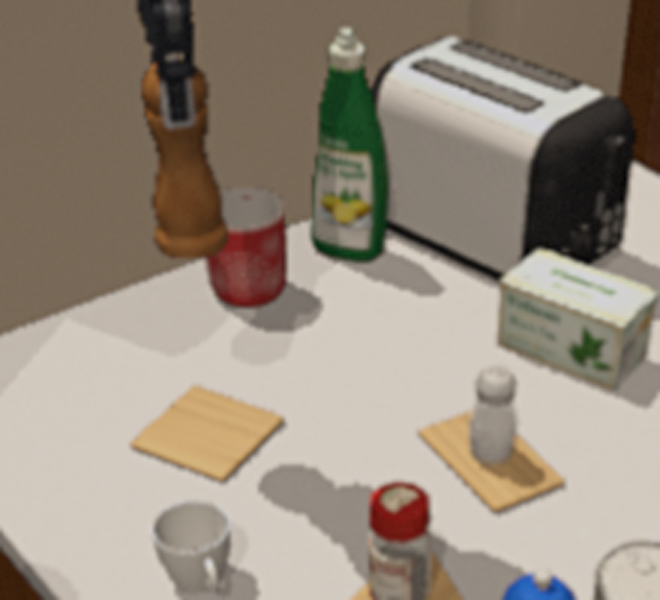

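Mill foot at crop (190,239), as predicted (189,241); trivet middle (209,432) also matches. Lower and release.

arm_command(moves=[{"tx": 0, "ty": 0, "tz": -0.1, "wx": 0, "wy": 0, "wz": 0}, {"tx": 0, "ty": 0, "tz": -0.25, "wx": 0, "wy": 0, "wz": 0}, {"tx": 0, "ty": 0, "tz": -0.4, "wx": 0, "wy": 0, "wz": 0}, {"tx": 0, "ty": 0, "tz": -0.6, "wx": 0, "wy": 0, "wz": 0}, {"tx": 0, "ty": 0, "tz": -0.8, "wx": 0, "wy": 0, "wz": 0}, {"tx": 0, "ty": 0, "tz": -0.95, "wx": 0, "wy": 0, "wz": 0}])

```text
time: 16.75
tcp_pos: [0.4515, 0.2582, 0.2104]
ee_rot: [[-0.92, 0.392, -0.002], [0.392, 0.92, -0.001], [0.001, -0.001, -1.0]]
force: [0.2, 0.2, -2.2]
width: 0.0467
grasp_force: 41.4
```

arm_command(moves=[{"tx": 0, "ty": 0, "tz": -0.2, "wx": 0, "wy": 0, "wz": 0}, {"tx": 0, "ty": 0, "tz": -0.4, "wx": 0, "wy": 0, "wz": 0}, {"tx": 0, "ty": 0, "tz": -0.6, "wx": 0, "wy": 0, "wz": 0}, {"tx": 0, "ty": 0, "tz": -0.75, "wx": 0, "wy": 0, "wz": 0}, {"tx": 0, "ty": 0, "tz": -0.85, "wx": 0, "wy": 0, "wz": 0}, {"tx": 0, "ty": 0, "tz": -0.91, "wx": 0, "wy": 0, "wz": 0}, {"tx": 0, "ty": 0, "tz": -0.94, "wx": 0, "wy": 0, "wz": 0}, {"tx": 0, "ty": 0, "tz": -0.94, "wx": 0, "wy": 0, "wz": 0}])

```text
time: 17.55
tcp_pos: [0.4525, 0.2592, 0.1186]
ee_rot: [[-0.92, 0.391, 0.001], [0.391, 0.92, 0.0], [-0.001, 0.001, -1.0]]
force: [-0.5, -1.2, -1.6]
width: 0.0466
grasp_force: 41.5
```

arm_command(moves=[{"tx": 0, "ty": 0, "tz": 0, "wx": 0, "wy": 0, "wz": 0}, {"tx": 0, "ty": 0, "tz": 0, "wx": 0, "wy": 0, "wz": 0}])

```text
time: 17.75
tcp_pos: [0.4524, 0.2594, 0.1187]
ee_rot: [[-0.92, 0.391, 0.001], [0.391, 0.92, 0.0], [-0.001, 0.001, -1.0]]
force: [-0.5, 0.5, -2.0]
width: 0.0468
grasp_force: 41.5
```

arm_command(moves=[{"tx": 0, "ty": 0, "tz": -0.01, "wx": 0, "wy": 0, "wz": 0}, {"tx": 0, "ty": 0, "tz": -0.01, "wx": 0, "wy": 0, "wz": 0}, {"tx": 0, "ty": 0, "tz": -0.01, "wx": 0, "wy": 0, "wz": 0}])

```text
time: 18.05
tcp_pos: [0.4525, 0.2594, 0.118]
ee_rot: [[-0.92, 0.391, 0.001], [0.391, 0.92, 0.0], [-0.001, 0.001, -1.0]]
force: [-0.8, -0.2, 6.0]
width: 0.0466
grasp_force: 42.0
```

arm_command(moves=[{"tx": 0, "ty": 0, "tz": 0, "wx": 0, "wy": 0, "wz": 0}, {"tx": 0, "ty": 0, "tz": 0, "wx": 0, "wy": 0, "wz": 0}, {"tx": 0, "ty": 0, "tz": 0, "wx": 0, "wy": 0, "wz": 0}, {"tx": 0, "ty": 0, "tz": 0, "wx": 0, "wy": 0, "wz": 0}, {"tx": 0, "ty": 0, "tz": 0, "wx": 0, "wy": 0, "wz": 0}, {"tx": 0, "ty": 0, "tz": 0, "wx": 0, "wy": 0, "wz": 0}, {"tx": 0, "ty": 0, "tz": 0, "wx": 0, "wy": 0, "wz": 0}, {"tx": 0, "ty": 0, "tz": 0, "wx": 0, "wy": 0, "wz": 0}], gripper=-1)

```text
time: 18.85
tcp_pos: [0.4521, 0.2592, 0.1173]
ee_rot: [[-0.92, 0.391, -0.0], [0.391, 0.92, -0.0], [0.0, -0.0, -1.0]]
force: [-0.9, -0.6, -0.2]
width: 0.0851
grasp_force: 0.0
```

arm_command(moves=[{"tx": 0, "ty": 0, "tz": 0.1, "wx": 0, "wy": 0, "wz": 0}, {"tx": 0, "ty": 0, "tz": 0.25, "wx": 0, "wy": 0, "wz": 0}, {"tx": 0, "ty": 0, "tz": 0.45, "wx": 0, "wy": 0, "wz": 0}, {"tx": 0, "ty": 0, "tz": 0.65, "wx": 0, "wy": 0, "wz": 0}, {"tx": 0, "ty": 0, "tz": 0.85, "wx": 0, "wy": 0, "wz": 0}, {"tx": 0, "ty": 0, "tz": 1, "wx": 0, "wy": 0, "wz": 0}, {"tx": 0, "ty": 0, "tz": 1, "wx": 0, "wy": 0, "wz": 0}])

```text
time: 19.55
tcp_pos: [0.4536, 0.2598, 0.2201]
ee_rot: [[-0.92, 0.391, 0.005], [0.391, 0.92, 0.002], [-0.004, 0.003, -1.0]]
force: [1.3, -0.2, 0.1]
width: 0.0853
grasp_force: 0.0
```

arm_command(moves=[{"tx": 0, "ty": -0.3, "tz": 0, "wx": 0, "wy": 0, "wz": 0}, {"tx": 0, "ty": -0.6, "tz": 0, "wx": 0, "wy": 0, "wz": 0}, {"tx": 0, "ty": -0.91, "tz": 0, "wx": 0, "wy": 0, "wz": 0}])

```text
time: 19.85
tcp_pos: [0.4515, 0.1674, 0.2167]
ee_rot: [[-0.921, 0.39, -0.001], [0.39, 0.921, -0.0], [0.001, -0.0, -1.0]]
force: [0.1, 0.0, -0.2]
width: 0.0853
grasp_force: 0.0
```

arm_command(moves=[{"tx": 0, "ty": -0.3, "tz": 0, "wx": 0, "wy": 0, "wz": 0}, {"tx": 0, "ty": -0.6, "tz": 0, "wx": 0, "wy": 0, "wz": 0}, {"tx": 0, "ty": -0.91, "tz": 0, "wx": 0, "wy": 0, "wz": 0}])

```text
time: 20.15
tcp_pos: [0.4515, 0.0761, 0.2168]
ee_rot: [[-0.92, 0.391, -0.001], [0.391, 0.92, 0.0], [0.001, -0.0, -1.0]]
force: [0.2, -1.2, -0.4]
width: 0.0854
grasp_force: 0.0
```

arm_command(moves=[{"tx": 0, "ty": -0.3, "tz": 0, "wx": 0, "wy": 0, "wz": 0}, {"tx": 0, "ty": -0.6, "tz": 0, "wx": 0, "wy": 0, "wz": 0}, {"tx": 0, "ty": -0.91, "tz": 0, "wx": 0, "wy": 0, "wz": 0}, {"tx": 0, "ty": -0.91, "tz": 0, "wx": 0, "wy": 0, "wz": 0}, {"tx": 0, "ty": -0.91, "tz": 0, "wx": 0, "wy": 0, "wz": 0}, {"tx": 0, "ty": -0.91, "tz": 0, "wx": 0, "wy": 0, "wz": 0}])

```text
time: 20.75
tcp_pos: [0.4518, -0.0131, 0.217]
ee_rot: [[-0.921, 0.391, -0.001], [0.391, 0.921, 0.001], [0.001, 0.0, -1.0]]
force: [-0.3, -0.2, 0.4]
width: 0.0854
grasp_force: 0.0
```

Run:
```python
from h import *
c=cam('scene'); a=c['img'][120:320,180:400,::-1]
print(bot.observe()['tcp_pos'],proj(c,[[.4522,-.0143,.008],[.4522,-.0143,.114],[.4611,-.0204,.008]]))
cv2.imwrite('pics/s8.png',cv2.resize(a,None,fx=3,fy=3,interpolation=cv2.INTER_CUBIC))
```

```text
[ 0.45184742 -0.01289237  0.21704631] [[313.00791815 261.40979639]
 [313.29603148 226.90907315]
 [317.65385868 261.22424634]]
```

View pics/s8.png

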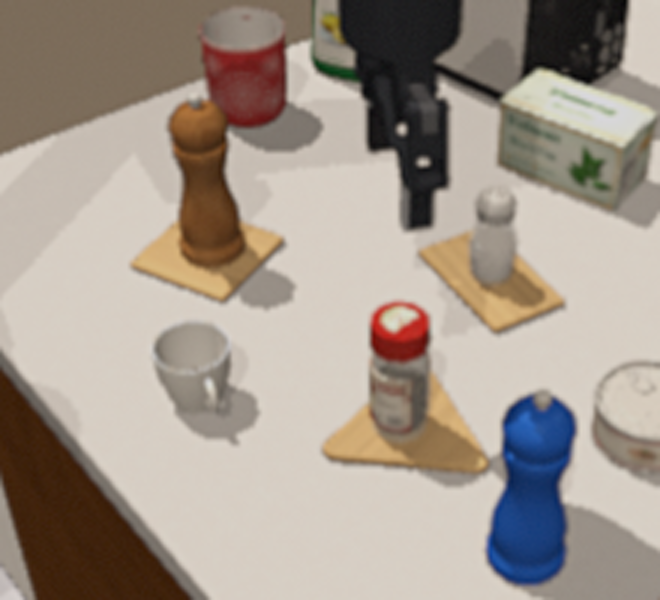

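Mill stands mid-square (crop 210,240); jar cap at (401,318) matches prediction (400,321). Grip the jar.

arm_command(moves=[{"tx": 0, "ty": 0, "tz": -0.25, "wx": 0, "wy": 0, "wz": 0}, {"tx": 0, "ty": 0, "tz": -0.5, "wx": 0, "wy": 0, "wz": 0}, {"tx": 0, "ty": 0, "tz": -0.7, "wx": 0, "wy": 0, "wz": 0}, {"tx": 0, "ty": 0, "tz": -0.85, "wx": 0, "wy": 0, "wz": 0}])

```text
time: 21.2
tcp_pos: [0.4514, -0.0125, 0.131]
ee_rot: [[-0.921, 0.389, -0.001], [0.389, 0.921, 0.0], [0.001, -0.0, -1.0]]
force: [-1.1, -0.4, -0.5]
width: 0.0857
grasp_force: 0.0
```

arm_command(moves=[{"tx": 0, "ty": 0, "tz": -0.15, "wx": 0, "wy": 0, "wz": 0}, {"tx": 0, "ty": 0, "tz": -0.3, "wx": 0, "wy": 0, "wz": 0}, {"tx": 0, "ty": 0, "tz": -0.45, "wx": 0, "wy": 0, "wz": 0}, {"tx": 0, "ty": 0, "tz": -0.58, "wx": 0, "wy": 0, "wz": 0}, {"tx": 0, "ty": 0, "tz": -0.58, "wx": 0, "wy": 0, "wz": 0}, {"tx": 0, "ty": 0, "tz": -0.58, "wx": 0, "wy": 0, "wz": 0}, {"tx": 0, "ty": 0, "tz": -0.58, "wx": 0, "wy": 0, "wz": 0}])

```text
time: 21.9
tcp_pos: [0.4527, -0.0135, 0.0749]
ee_rot: [[-0.921, 0.39, 0.001], [0.39, 0.921, -0.0], [-0.001, 0.0, -1.0]]
force: [-0.0, 0.1, -0.7]
width: 0.0852
grasp_force: 0.0
```

arm_command(moves=[{"tx": 0, "ty": 0, "tz": 0, "wx": 0, "wy": 0, "wz": 0}, {"tx": 0, "ty": 0, "tz": 0, "wx": 0, "wy": 0, "wz": 0}, {"tx": 0, "ty": 0, "tz": 0, "wx": 0, "wy": 0, "wz": 0}, {"tx": 0, "ty": 0, "tz": 0, "wx": 0, "wy": 0, "wz": 0}, {"tx": 0, "ty": 0, "tz": 0, "wx": 0, "wy": 0, "wz": 0}, {"tx": 0, "ty": 0, "tz": 0, "wx": 0, "wy": 0, "wz": 0}, {"tx": 0, "ty": 0, "tz": 0, "wx": 0, "wy": 0, "wz": 0}, {"tx": 0, "ty": 0, "tz": 0, "wx": 0, "wy": 0, "wz": 0}], gripper=1, grip_force=35)

```text
time: 22.7
tcp_pos: [0.4525, -0.014, 0.0748]
ee_rot: [[-0.92, 0.391, 0.001], [0.391, 0.92, -0.0], [-0.001, 0.0, -1.0]]
force: [-0.8, -0.4, 6.5]
width: 0.0441
grasp_force: 35.1
```

arm_command(moves=[{"tx": 0, "ty": 0, "tz": 0, "wx": 0, "wy": 0, "wz": 0}, {"tx": 0, "ty": 0, "tz": 0, "wx": 0, "wy": 0, "wz": 0}])

```text
time: 22.9
tcp_pos: [0.4524, -0.0139, 0.0748]
ee_rot: [[-0.92, 0.391, 0.001], [0.391, 0.92, -0.0], [-0.001, 0.0, -1.0]]
force: [-1.6, 0.3, 6.0]
width: 0.0437
grasp_force: 35.1
```

arm_command(moves=[{"tx": 0, "ty": 0, "tz": 0.05, "wx": 0, "wy": 0, "wz": 0}, {"tx": 0, "ty": 0, "tz": 0.15, "wx": 0, "wy": 0, "wz": 0}, {"tx": 0, "ty": 0, "tz": 0.3, "wx": 0, "wy": 0, "wz": 0}, {"tx": 0, "ty": 0, "tz": 0.45, "wx": 0, "wy": 0, "wz": 0}, {"tx": 0, "ty": 0, "tz": 0.6, "wx": 0, "wy": 0, "wz": 0}, {"tx": 0, "ty": 0, "tz": 0.75, "wx": 0, "wy": 0, "wz": 0}, {"tx": 0, "ty": 0, "tz": 0.9, "wx": 0, "wy": 0, "wz": 0}])

```text
time: 23.6
tcp_pos: [0.4519, -0.0137, 0.1654]
ee_rot: [[-0.92, 0.391, -0.0], [0.391, 0.92, 0.0], [0.0, 0.0, -1.0]]
force: [0.1, -0.8, -1.5]
width: 0.0433
grasp_force: 35.8
```

arm_command(moves=[{"tx": 0, "ty": 0, "tz": 0.2, "wx": 0, "wy": 0, "wz": 0}, {"tx": 0, "ty": 0, "tz": 0.4, "wx": 0, "wy": 0, "wz": 0}, {"tx": 0, "ty": 0, "tz": 0.6, "wx": 0, "wy": 0, "wz": 0}, {"tx": 0, "ty": 0, "tz": 0.8, "wx": 0, "wy": 0, "wz": 0}, {"tx": 0, "ty": 0, "tz": 0.9, "wx": 0, "wy": 0, "wz": 0}, {"tx": 0, "ty": 0, "tz": 0.9, "wx": 0, "wy": 0, "wz": 0}])

```text
time: 24.2
tcp_pos: [0.4529, -0.0139, 0.2557]
ee_rot: [[-0.92, 0.391, 0.003], [0.391, 0.92, -0.001], [-0.003, 0.001, -1.0]]
force: [0.4, 0.2, -1.4]
width: 0.0439
grasp_force: 35.8
```

arm_command(moves=[{"tx": 0.02, "ty": -0.1, "tz": 0, "wx": 0, "wy": 0, "wz": 0}, {"tx": 0.06, "ty": -0.3, "tz": 0, "wx": 0, "wy": 0, "wz": 0}, {"tx": 0.11, "ty": -0.52, "tz": 0, "wx": 0, "wy": 0, "wz": 0}, {"tx": 0.16, "ty": -0.75, "tz": 0, "wx": 0, "wy": 0, "wz": 0}, {"tx": 0.21, "ty": -0.98, "tz": 0, "wx": 0, "wy": 0, "wz": 0}])

```text
time: 24.7
tcp_pos: [0.4725, -0.1131, 0.2529]
ee_rot: [[-0.92, 0.391, -0.002], [0.391, 0.92, 0.001], [0.002, -0.0, -1.0]]
force: [-0.2, 0.3, -2.8]
width: 0.0439
grasp_force: 35.9
```

arm_command(moves=[{"tx": 0.05, "ty": -0.24, "tz": 0, "wx": 0, "wy": 0, "wz": 0}, {"tx": 0.1, "ty": -0.48, "tz": 0, "wx": 0, "wy": 0, "wz": 0}, {"tx": 0.15, "ty": -0.72, "tz": 0, "wx": 0, "wy": 0, "wz": 0}, {"tx": 0.21, "ty": -0.98, "tz": 0, "wx": 0, "wy": 0, "wz": 0}])

```text
time: 25.1
tcp_pos: [0.4933, -0.211, 0.2527]
ee_rot: [[-0.92, 0.391, -0.002], [0.391, 0.92, 0.001], [0.003, 0.0, -1.0]]
force: [-0.7, -1.3, -1.5]
width: 0.0439
grasp_force: 35.9
```

arm_command(moves=[{"tx": 0.05, "ty": -0.24, "tz": 0, "wx": 0, "wy": 0, "wz": 0}, {"tx": 0.1, "ty": -0.48, "tz": 0, "wx": 0, "wy": 0, "wz": 0}, {"tx": 0.15, "ty": -0.7, "tz": 0, "wx": 0, "wy": 0, "wz": 0}, {"tx": 0.19, "ty": -0.88, "tz": 0, "wx": 0, "wy": 0, "wz": 0}, {"tx": 0.22, "ty": -0.97, "tz": 0, "wx": 0, "wy": 0, "wz": 0}, {"tx": 0.22, "ty": -0.97, "tz": 0, "wx": 0, "wy": 0, "wz": 0}, {"tx": 0.22, "ty": -0.97, "tz": 0, "wx": 0, "wy": 0, "wz": 0}])

```text
time: 25.8
tcp_pos: [0.5155, -0.3062, 0.2534]
ee_rot: [[-0.92, 0.391, -0.001], [0.391, 0.92, 0.001], [0.002, 0.001, -1.0]]
force: [0.1, 0.6, -0.8]
width: 0.0432
grasp_force: 35.9
```

Run:
```python
from h import *
c=cam('scene'); a=c['img'][180:380,320:540,::-1]
print(bot.observe()['tcp_pos'],proj(c,[[.5164,-.3066,.008],[.5164,-.3066,.188]]))
cv2.imwrite('pics/s9.png',cv2.resize(a,None,fx=3,fy=3,interpolation=cv2.INTER_CUBIC))
```

```text
[ 0.5156704  -0.3059362   0.25375073] [[426.00462779 328.47421149]
 [443.98210301 267.26426221]]
```

View pics/s9.png

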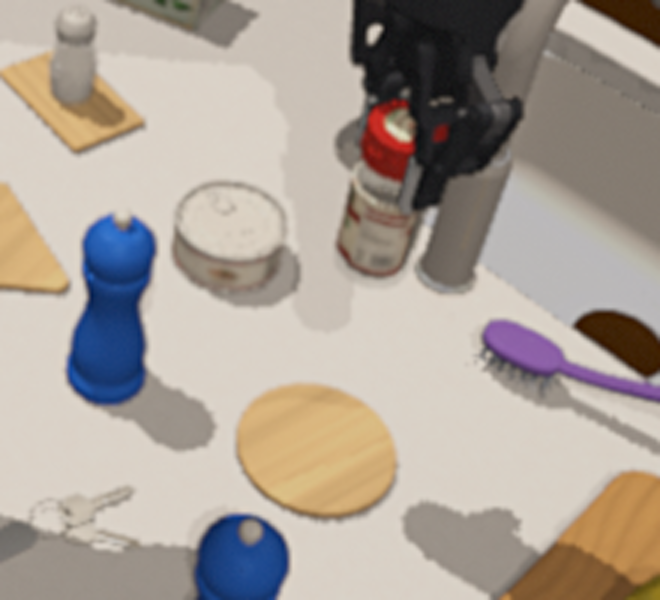

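Jar hangs upright, foot at crop (374,262) as predicted (372,262); round trivet middle (316,448) matches too. Lower and release.

arm_command(moves=[{"tx": 0, "ty": 0, "tz": -0.1, "wx": 0, "wy": 0, "wz": 0}, {"tx": 0, "ty": 0, "tz": -0.25, "wx": 0, "wy": 0, "wz": 0}, {"tx": 0, "ty": 0, "tz": -0.4, "wx": 0, "wy": 0, "wz": 0}, {"tx": 0, "ty": 0, "tz": -0.6, "wx": 0, "wy": 0, "wz": 0}, {"tx": 0, "ty": 0, "tz": -0.8, "wx": 0, "wy": 0, "wz": 0}, {"tx": 0, "ty": 0, "tz": -0.9, "wx": 0, "wy": 0, "wz": 0}])

```text
time: 26.45
tcp_pos: [0.515, -0.3052, 0.1621]
ee_rot: [[-0.921, 0.39, -0.002], [0.39, 0.921, 0.002], [0.003, 0.001, -1.0]]
force: [-1.0, 0.5, -1.7]
width: 0.0439
grasp_force: 35.9
```

arm_command(moves=[{"tx": 0, "ty": 0, "tz": -0.2, "wx": 0, "wy": 0, "wz": 0}, {"tx": 0, "ty": 0, "tz": -0.4, "wx": 0, "wy": 0, "wz": 0}, {"tx": 0, "ty": 0, "tz": -0.58, "wx": 0, "wy": 0, "wz": 0}, {"tx": 0, "ty": 0, "tz": -0.72, "wx": 0, "wy": 0, "wz": 0}, {"tx": 0, "ty": 0, "tz": -0.82, "wx": 0, "wy": 0, "wz": 0}, {"tx": 0, "ty": 0, "tz": -0.87, "wx": 0, "wy": 0, "wz": 0}, {"tx": 0, "ty": 0, "tz": -0.89, "wx": 0, "wy": 0, "wz": 0}, {"tx": 0, "ty": 0, "tz": -0.89, "wx": 0, "wy": 0, "wz": 0}])

```text
time: 27.25
tcp_pos: [0.5163, -0.307, 0.0756]
ee_rot: [[-0.92, 0.391, 0.0], [0.391, 0.92, -0.0], [-0.001, -0.0, -1.0]]
force: [0.2, -0.2, -0.7]
width: 0.0437
grasp_force: 35.9
```

arm_command(moves=[{"tx": 0, "ty": 0, "tz": -0.01, "wx": 0, "wy": 0, "wz": 0}, {"tx": 0, "ty": 0, "tz": -0.01, "wx": 0, "wy": 0, "wz": 0}, {"tx": 0, "ty": 0, "tz": -0.01, "wx": 0, "wy": 0, "wz": 0}])

```text
time: 27.55
tcp_pos: [0.5165, -0.3071, 0.0748]
ee_rot: [[-0.92, 0.391, 0.001], [0.391, 0.92, -0.001], [-0.001, -0.0, -1.0]]
force: [-0.9, 0.4, 0.2]
width: 0.0438
grasp_force: 35.9
```

arm_command(moves=[{"tx": 0, "ty": 0, "tz": 0, "wx": 0, "wy": 0, "wz": 0}, {"tx": 0, "ty": 0, "tz": 0, "wx": 0, "wy": 0, "wz": 0}, {"tx": 0, "ty": 0, "tz": 0, "wx": 0, "wy": 0, "wz": 0}, {"tx": 0, "ty": 0, "tz": 0, "wx": 0, "wy": 0, "wz": 0}, {"tx": 0, "ty": 0, "tz": 0, "wx": 0, "wy": 0, "wz": 0}, {"tx": 0, "ty": 0, "tz": 0, "wx": 0, "wy": 0, "wz": 0}, {"tx": 0, "ty": 0, "tz": 0, "wx": 0, "wy": 0, "wz": 0}, {"tx": 0, "ty": 0, "tz": 0, "wx": 0, "wy": 0, "wz": 0}], gripper=-1)

```text
time: 28.35
tcp_pos: [0.5161, -0.3068, 0.0742]
ee_rot: [[-0.92, 0.391, -0.0], [0.391, 0.92, 0.0], [0.0, 0.0, -1.0]]
force: [-0.5, -0.9, -0.1]
width: 0.0855
grasp_force: 0.0
```

arm_command(moves=[{"tx": 0, "ty": 0, "tz": 0.1, "wx": 0, "wy": 0, "wz": 0}, {"tx": 0, "ty": 0, "tz": 0.25, "wx": 0, "wy": 0, "wz": 0}, {"tx": 0, "ty": 0, "tz": 0.45, "wx": 0, "wy": 0, "wz": 0}, {"tx": 0, "ty": 0, "tz": 0.7, "wx": 0, "wy": 0, "wz": 0}, {"tx": 0, "ty": 0, "tz": 1, "wx": 0, "wy": 0, "wz": 0}])

```text
time: 28.85
tcp_pos: [0.5156, -0.3064, 0.1752]
ee_rot: [[-0.92, 0.391, -0.001], [0.391, 0.92, 0.001], [0.001, 0.0, -1.0]]
force: [0.1, 0.8, -0.1]
width: 0.0854
grasp_force: 0.0
```

arm_command(moves=[{"tx": 0, "ty": 0, "tz": 0.25, "wx": 0, "wy": 0, "wz": 0}, {"tx": 0, "ty": 0, "tz": 0.45, "wx": 0, "wy": 0, "wz": 0}, {"tx": 0, "ty": 0, "tz": 0.45, "wx": 0, "wy": 0, "wz": 0}])

```text
time: 29.15
tcp_pos: [0.5178, -0.308, 0.2234]
ee_rot: [[-0.92, 0.391, 0.005], [0.391, 0.92, -0.004], [-0.006, -0.002, -1.0]]
force: [-0.4, 0.4, 0.4]
width: 0.0855
grasp_force: 0.0
```

arm_command(moves=[{"tx": 0.09, "ty": 0.32, "tz": 0, "wx": 0, "wy": 0, "wz": 0}, {"tx": 0.18, "ty": 0.64, "tz": 0, "wx": 0, "wy": 0, "wz": 0}, {"tx": 0.28, "ty": 0.97, "tz": 0, "wx": 0, "wy": 0, "wz": 0}])

```text
time: 29.45
tcp_pos: [0.5437, -0.2088, 0.2186]
ee_rot: [[-0.92, 0.392, -0.001], [0.392, 0.92, 0.001], [0.001, 0.0, -1.0]]
force: [1.2, 0.0, 1.4]
width: 0.0854
grasp_force: 0.0
```

arm_command(moves=[{"tx": 0.09, "ty": 0.32, "tz": 0, "wx": 0, "wy": 0, "wz": 0}, {"tx": 0.18, "ty": 0.64, "tz": 0, "wx": 0, "wy": 0, "wz": 0}, {"tx": 0.28, "ty": 0.97, "tz": 0, "wx": 0, "wy": 0, "wz": 0}])

```text
time: 29.75
tcp_pos: [0.5717, -0.1114, 0.2186]
ee_rot: [[-0.92, 0.391, -0.001], [0.391, 0.92, 0.0], [0.001, -0.0, -1.0]]
force: [0.2, -0.0, 0.5]
width: 0.0854
grasp_force: 0.0
```

arm_command(moves=[{"tx": 0.09, "ty": 0.32, "tz": 0, "wx": 0, "wy": 0, "wz": 0}, {"tx": 0.18, "ty": 0.64, "tz": 0, "wx": 0, "wy": 0, "wz": 0}, {"tx": 0.28, "ty": 0.97, "tz": 0, "wx": 0, "wy": 0, "wz": 0}])

```text
time: 30.05
tcp_pos: [0.5997, -0.0144, 0.2186]
ee_rot: [[-0.92, 0.391, -0.001], [0.391, 0.92, 0.0], [0.001, -0.0, -1.0]]
force: [0.5, -0.0, -0.5]
width: 0.0856
grasp_force: 0.0
```

arm_command(moves=[{"tx": 0.09, "ty": 0.32, "tz": 0, "wx": 0, "wy": 0, "wz": 0}, {"tx": 0.18, "ty": 0.64, "tz": 0, "wx": 0, "wy": 0, "wz": 0}, {"tx": 0.28, "ty": 0.97, "tz": 0, "wx": 0, "wy": 0, "wz": 0}, {"tx": 0.28, "ty": 0.97, "tz": 0, "wx": 0, "wy": 0, "wz": 0}, {"tx": 0.28, "ty": 0.97, "tz": 0, "wx": 0, "wy": 0, "wz": 0}, {"tx": 0.28, "ty": 0.97, "tz": 0, "wx": 0, "wy": 0, "wz": 0}])

```text
time: 30.65
tcp_pos: [0.6275, 0.0804, 0.2188]
ee_rot: [[-0.92, 0.392, -0.001], [0.392, 0.92, -0.0], [0.001, -0.001, -1.0]]
force: [-0.1, 0.4, 0.4]
width: 0.0855
grasp_force: 0.0
```

Down 0.177 to z≈0.042, grip, lift 0.08.

arm_command(moves=[{"tx": 0, "ty": 0, "tz": -0.3, "wx": 0, "wy": 0, "wz": 0}, {"tx": 0, "ty": 0, "tz": -0.6, "wx": 0, "wy": 0, "wz": 0}, {"tx": 0, "ty": 0, "tz": -0.85, "wx": 0, "wy": 0, "wz": 0}])

```text
time: 30.95
tcp_pos: [0.6274, 0.0796, 0.133]
ee_rot: [[-0.919, 0.393, -0.001], [0.393, 0.919, -0.0], [0.001, -0.001, -1.0]]
force: [0.3, 0.2, -0.1]
width: 0.0855
grasp_force: 0.0
```

arm_command(moves=[{"tx": 0, "ty": 0, "tz": -0.2, "wx": 0, "wy": 0, "wz": 0}, {"tx": 0, "ty": 0, "tz": -0.4, "wx": 0, "wy": 0, "wz": 0}, {"tx": 0, "ty": 0, "tz": -0.6, "wx": 0, "wy": 0, "wz": 0}, {"tx": 0, "ty": 0, "tz": -0.8, "wx": 0, "wy": 0, "wz": 0}, {"tx": 0, "ty": 0, "tz": -0.92, "wx": 0, "wy": 0, "wz": 0}, {"tx": 0, "ty": 0, "tz": -0.92, "wx": 0, "wy": 0, "wz": 0}, {"tx": 0, "ty": 0, "tz": -0.92, "wx": 0, "wy": 0, "wz": 0}])

```text
time: 31.65
tcp_pos: [0.6283, 0.0806, 0.0427]
ee_rot: [[-0.92, 0.392, 0.0], [0.392, 0.92, -0.0], [-0.0, 0.0, -1.0]]
force: [0.7, -0.2, 0.3]
width: 0.0853
grasp_force: 0.0
```

arm_command(moves=[{"tx": 0, "ty": 0, "tz": 0, "wx": 0, "wy": 0, "wz": 0}, {"tx": 0, "ty": 0, "tz": 0, "wx": 0, "wy": 0, "wz": 0}, {"tx": 0, "ty": 0, "tz": 0, "wx": 0, "wy": 0, "wz": 0}, {"tx": 0, "ty": 0, "tz": 0, "wx": 0, "wy": 0, "wz": 0}, {"tx": 0, "ty": 0, "tz": 0, "wx": 0, "wy": 0, "wz": 0}, {"tx": 0, "ty": 0, "tz": 0, "wx": 0, "wy": 0, "wz": 0}, {"tx": 0, "ty": 0, "tz": 0, "wx": 0, "wy": 0, "wz": 0}, {"tx": 0, "ty": 0, "tz": 0, "wx": 0, "wy": 0, "wz": 0}], gripper=1, grip_force=30)

```text
time: 32.45
tcp_pos: [0.6288, 0.0812, 0.0434]
ee_rot: [[-0.92, 0.391, 0.002], [0.391, 0.92, -0.0], [-0.002, 0.0, -1.0]]
force: [-0.5, -0.2, 5.9]
width: 0.038
grasp_force: 30.0
```

arm_command(moves=[{"tx": 0, "ty": 0, "tz": 0, "wx": 0, "wy": 0, "wz": 0}, {"tx": 0, "ty": 0, "tz": 0, "wx": 0, "wy": 0, "wz": 0}])

```text
time: 32.65
tcp_pos: [0.6288, 0.0813, 0.0434]
ee_rot: [[-0.92, 0.391, 0.002], [0.391, 0.92, -0.0], [-0.002, 0.0, -1.0]]
force: [-0.6, -0.7, 5.5]
width: 0.0381
grasp_force: 30.0
```

arm_command(moves=[{"tx": 0, "ty": 0, "tz": 0.05, "wx": 0, "wy": 0, "wz": 0}, {"tx": 0, "ty": 0, "tz": 0.15, "wx": 0, "wy": 0, "wz": 0}, {"tx": 0, "ty": 0, "tz": 0.3, "wx": 0, "wy": 0, "wz": 0}, {"tx": 0, "ty": 0, "tz": 0.45, "wx": 0, "wy": 0, "wz": 0}, {"tx": 0, "ty": 0, "tz": 0.6, "wx": 0, "wy": 0, "wz": 0}, {"tx": 0, "ty": 0, "tz": 0.75, "wx": 0, "wy": 0, "wz": 0}, {"tx": 0, "ty": 0, "tz": 0.8, "wx": 0, "wy": 0, "wz": 0}, {"tx": 0, "ty": 0, "tz": 0.8, "wx": 0, "wy": 0, "wz": 0}])

```text
time: 33.45
tcp_pos: [0.6287, 0.0813, 0.1233]
ee_rot: [[-0.92, 0.391, 0.002], [0.391, 0.92, 0.0], [-0.002, 0.001, -1.0]]
force: [0.3, 0.5, -1.5]
width: 0.0378
grasp_force: 29.9
```

arm_command(moves=[{"tx": -0.1, "ty": -0.06, "tz": 0, "wx": 0, "wy": 0, "wz": 0}, {"tx": -0.3, "ty": -0.18, "tz": 0, "wx": 0, "wy": 0, "wz": 0}, {"tx": -0.5, "ty": -0.3, "tz": 0, "wx": 0, "wy": 0, "wz": 0}, {"tx": -0.68, "ty": -0.4, "tz": 0, "wx": 0, "wy": 0, "wz": 0}, {"tx": -0.84, "ty": -0.5, "tz": 0, "wx": 0, "wy": 0, "wz": 0}])

```text
time: 33.95
tcp_pos: [0.5423, 0.0309, 0.1213]
ee_rot: [[-0.92, 0.391, -0.002], [0.391, 0.92, 0.0], [0.002, -0.001, -1.0]]
force: [1.0, -0.3, -0.5]
width: 0.038
grasp_force: 29.9
```

arm_command(moves=[{"tx": -0.2, "ty": -0.12, "tz": 0, "wx": 0, "wy": 0, "wz": 0}, {"tx": -0.4, "ty": -0.24, "tz": 0, "wx": 0, "wy": 0, "wz": 0}, {"tx": -0.6, "ty": -0.36, "tz": 0, "wx": 0, "wy": 0, "wz": 0}, {"tx": -0.76, "ty": -0.47, "tz": 0, "wx": 0, "wy": 0, "wz": 0}, {"tx": -0.83, "ty": -0.51, "tz": 0, "wx": 0, "wy": 0, "wz": 0}, {"tx": -0.83, "ty": -0.51, "tz": 0, "wx": 0, "wy": 0, "wz": 0}, {"tx": -0.83, "ty": -0.51, "tz": 0, "wx": 0, "wy": 0, "wz": 0}])

```text
time: 34.65
tcp_pos: [0.4618, -0.0197, 0.1223]
ee_rot: [[-0.92, 0.391, 0.001], [0.391, 0.92, 0.0], [-0.001, 0.001, -1.0]]
force: [0.1, 0.3, -0.6]
width: 0.0379
grasp_force: 29.9
```

arm_command(moves=[{"tx": 0, "ty": 0, "tz": -0.15, "wx": 0, "wy": 0, "wz": 0}, {"tx": 0, "ty": 0, "tz": -0.3, "wx": 0, "wy": 0, "wz": 0}, {"tx": 0, "ty": 0, "tz": -0.45, "wx": 0, "wy": 0, "wz": 0}, {"tx": 0, "ty": 0, "tz": -0.6, "wx": 0, "wy": 0, "wz": 0}, {"tx": 0, "ty": 0, "tz": -0.7, "wx": 0, "wy": 0, "wz": 0}, {"tx": 0, "ty": 0, "tz": -0.76, "wx": 0, "wy": 0, "wz": 0}, {"tx": 0, "ty": 0, "tz": -0.79, "wx": 0, "wy": 0, "wz": 0}, {"tx": 0, "ty": 0, "tz": -0.79, "wx": 0, "wy": 0, "wz": 0}])

```text
time: 35.45
tcp_pos: [0.4619, -0.0198, 0.0437]
ee_rot: [[-0.92, 0.391, 0.001], [0.391, 0.92, -0.0], [-0.001, 0.0, -1.0]]
force: [0.2, 1.0, -1.4]
width: 0.0384
grasp_force: 29.9
```

arm_command(moves=[{"tx": 0, "ty": 0, "tz": -0.01, "wx": 0, "wy": 0, "wz": 0}, {"tx": 0, "ty": 0, "tz": -0.01, "wx": 0, "wy": 0, "wz": 0}, {"tx": 0, "ty": 0, "tz": -0.01, "wx": 0, "wy": 0, "wz": 0}])

```text
time: 35.75
tcp_pos: [0.4621, -0.0199, 0.0433]
ee_rot: [[-0.92, 0.391, 0.002], [0.391, 0.92, -0.0], [-0.002, 0.001, -1.0]]
force: [-1.4, 0.4, 5.5]
width: 0.0379
grasp_force: 30.9
```

Touching (5.5 N). Release, rise, step aside toward +y for a clear view.

arm_command(moves=[{"tx": 0, "ty": 0, "tz": 0, "wx": 0, "wy": 0, "wz": 0}, {"tx": 0, "ty": 0, "tz": 0, "wx": 0, "wy": 0, "wz": 0}, {"tx": 0, "ty": 0, "tz": 0, "wx": 0, "wy": 0, "wz": 0}, {"tx": 0, "ty": 0, "tz": 0, "wx": 0, "wy": 0, "wz": 0}, {"tx": 0, "ty": 0, "tz": 0, "wx": 0, "wy": 0, "wz": 0}, {"tx": 0, "ty": 0, "tz": 0, "wx": 0, "wy": 0, "wz": 0}, {"tx": 0, "ty": 0, "tz": 0, "wx": 0, "wy": 0, "wz": 0}, {"tx": 0, "ty": 0, "tz": 0, "wx": 0, "wy": 0, "wz": 0}], gripper=-1)

```text
time: 36.55
tcp_pos: [0.4611, -0.0198, 0.0423]
ee_rot: [[-0.92, 0.391, 0.0], [0.391, 0.92, -0.0], [-0.0, -0.0, -1.0]]
force: [0.3, -0.6, -0.4]
width: 0.0855
grasp_force: 0.0
```

arm_command(moves=[{"tx": 0, "ty": 0, "tz": 0.1, "wx": 0, "wy": 0, "wz": 0}, {"tx": 0, "ty": 0, "tz": 0.25, "wx": 0, "wy": 0, "wz": 0}, {"tx": 0, "ty": 0, "tz": 0.45, "wx": 0, "wy": 0, "wz": 0}, {"tx": 0, "ty": 0, "tz": 0.7, "wx": 0, "wy": 0, "wz": 0}, {"tx": 0, "ty": 0, "tz": 1, "wx": 0, "wy": 0, "wz": 0}])

```text
time: 37.05
tcp_pos: [0.4604, -0.0196, 0.1434]
ee_rot: [[-0.92, 0.391, -0.001], [0.391, 0.92, 0.0], [0.001, -0.0, -1.0]]
force: [1.0, -0.5, -0.1]
width: 0.0853
grasp_force: 0.0
```

arm_command(moves=[{"tx": 0, "ty": 0, "tz": 0.4, "wx": 0, "wy": 0, "wz": 0}, {"tx": 0, "ty": 0, "tz": 0.7, "wx": 0, "wy": 0, "wz": 0}, {"tx": 0, "ty": 0, "tz": 1, "wx": 0, "wy": 0, "wz": 0}])

```text
time: 37.35
tcp_pos: [0.461, -0.0197, 0.2447]
ee_rot: [[-0.92, 0.391, 0.001], [0.391, 0.92, -0.0], [-0.001, 0.0, -1.0]]
force: [0.6, 1.1, 0.4]
width: 0.0852
grasp_force: 0.0
```

arm_command(moves=[{"tx": 0.4, "ty": 0.4, "tz": 0.2, "wx": 0, "wy": 0, "wz": 0}, {"tx": 0.7, "ty": 0.7, "tz": 0.3, "wx": 0, "wy": 0, "wz": 0}, {"tx": 1, "ty": 1, "tz": 0.4, "wx": 0, "wy": 0, "wz": 0}, {"tx": 1, "ty": 1, "tz": 0.4, "wx": 0, "wy": 0, "wz": 0}, {"tx": 1, "ty": 1, "tz": 0.4, "wx": 0, "wy": 0, "wz": 0}, {"tx": 1, "ty": 1, "tz": 0.4, "wx": 0, "wy": 0, "wz": 0}])

```text
time: 37.95
tcp_pos: [0.5599, 0.0797, 0.282]
ee_rot: [[-0.92, 0.391, -0.002], [0.391, 0.92, -0.0], [0.001, -0.001, -1.0]]
force: [-0.5, -0.7, 0.1]
width: 0.0855
grasp_force: 0.0
```

Run:
```python
from h import *
c=cam('scene'); a=c['img'][120:390,180:490,::-1]
P=proj(c,[[.4524,.2592,.168],[.4611,-.0204,.098],[.5164,-.3066,.114],[.4524,.2592,.008],[.4611,-.0204,.008],[.5164,-.3066,.008]])
print(((P-[180,120])*2.2).round(0).tolist())
cv2.imwrite('pics/s10.png',cv2.resize(a,None,fx=2.2,fy=2.2,interpolation=cv2.INTER_CUBIC))
```

```text
[[141.0, 69.0], [304.0, 247.0], [563.0, 384.0], [154.0, 183.0], [303.0, 311.0], [541.0, 459.0]]
```

View pics/s10.png

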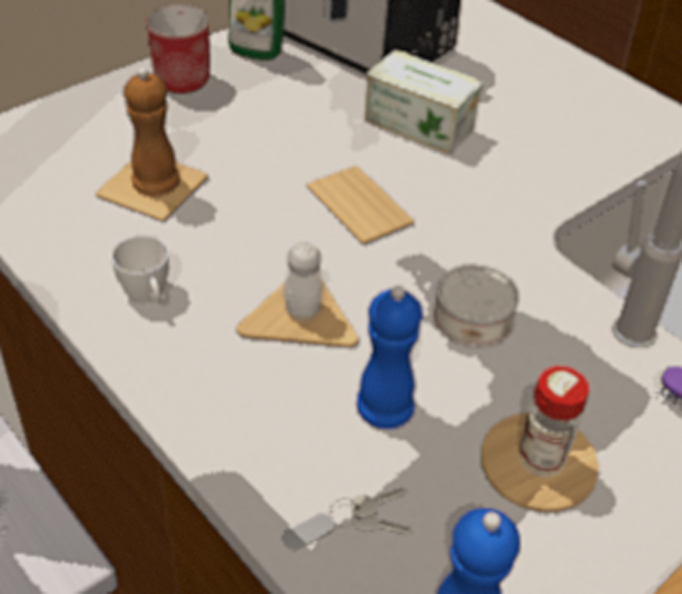

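The final view shows the mill upright on the square trivet (foot 155,184 against 154,183), the shaker mid-triangle (top 304,247) and the jar mid-round (cap 562,382). The oblong trivet is empty, and the cup and tin haven't moved. Handing in.

```bash
python3 -c "
from bench import bot
print(bot.close_job())"
```

```text
the job is handed in; nothing more can be done
None
```

The pepper mill is on the square trivet, the salt shaker on the triangular one and the spice jar on the round one, all upright and let go of, with the oblong trivet empty; I handed the job in at about 38 s, and the hand-in returned no verdict.

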